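# Set a lock bolt for its bevel in the swivel V-vice

## Task

The round lock bolt lying in the swivel vice is to have its end bevelled. Swing the vice round until its scale reads 30 degrees at the index line, and tighten the leaning T-handle until the sprung indicator tab pops out of the clamp collar, then stop: do not screw it on further. Leave the bolt lying in its V as it is, let go of everything and do not disturb the other things on the bench.

Things in the scene. Friction and masses are not known exactly. Their poses are not given: they have to be found in the camera images.
- vice: Swivel V-vice bolted to the bench (fixed): blue base 210 x 170 x 22 mm, on it a steel turntable 160 mm across, top 42 mm above the bench, carrying a blue V-cradle with a leaning yoke. Origin: on the bench, on the turntable's upright axis. x to the index block, z up. With the swivel at 0, V and bolt lie along y and the clamp screw leans to -x, 35 degrees from upright.
- swivel (a joint): Angle of the turntable on the base, rad, 0 to 1.1, growing anticlockwise seen from above; starts at 0, at its stop; 30 degrees is 0.524. It carries cradle, yoke, screw and bolt round. Stiff (friction 1.6 N m, about 13 N at the handle); stays where it is left.
- swivel_handle (a point): Black upright handle of the turntable, round, 20 to 22 mm thick, 122 mm from the turntable's axis, 100 degrees anticlockwise of the turntable's x axis, on the end of a flat steel arm (its top 37 mm above the bench). The black part runs from 39 to 94 mm above the bench. This point: on its axis, 68 mm above the bench. Axes: the turntable's (z up), turning with it.
- index_line (a point): Inner end of the dark index line on the steel block beside the turntable's edge (block top 42 mm above the bench), 82.5 mm from the turntable's axis along the vice's x.
- scale_30 (a point): The 30 degree mark, taken out to 82.5 mm from the turntable's axis; the angle is right when it lies at point index_line. The scale: dark lines on the turntable's top near its edge, every 5 degrees from 0 to 60, going clockwise from the 0 line seen from above; short at the 5s, longer at the 10s, longest (20 mm) at 0, 30 and 60. At the start 0 stands at the index line.
- t_handle (a joint): Turn of the clamp's T-handle, rad, 0 to 6.6, growing as it tightens: clockwise seen from above along the screw. Starts at 0.4 to 2.0. At 0 the bar stands across the bolt, in the plane of the lean. Captive (stays at its height), it drives the quill out 1.91 mm per rad. The foot meets the bolt at about 2.3 rad, the tab pops at 3.5 to 3.8. Torque 0.2 N m free, 0.35 N m tight; stays where it is left.
- t_grip (a point): Centre of the T-handle's steel cross bar (80 mm long, 14 wide, 18 deep), on the screw's axis. Axes: x along the bar, y across, z up the screw (35 degrees from upright, to the turntable's -x). 134 mm up the screw from the bolt's axis, 202 mm above the bench, 77 mm out from the turntable's axis. Under it a hub 26 mm thick; the yoke's round boss (42 mm) tops out 32 mm below, its beam 40 mm.
- tab (a joint): How far the brass indicator tab (20 mm wide, 5 thick) stands out of the dark round clamp collar (38 mm across, 26 long) under the yoke head, m: under 0.001 held in, 0.016 popped. It slides to the bolt's projecting end (turntable's -y), springs out by itself all at once when the foot presses the bolt with the set force (about 55 N), and stays out.
- foot (a joint): How far the square pressure foot (28 mm) is pushed up against the spring in the collar, m: 0 free; preload 30 N plus 12 N per mm; the tab is let go at about 0.002; over 0.0036 (an eighth of a turn of the T-handle after the tab) the bolt is clamped too hard.
- bolt: Round steel lock bolt, 32 mm thick, 120 mm long, about 0.7 kg, lying loose in the V. Origin on its axis, 92 mm above the bench, within 6 mm of the turntable's axis; its y axis lies along it, its plain end at -75 mm projects from the V.
- bolt_work_end (a point): Centre of the bolt's projecting plain end (-75 mm along its y axis). Axes as the bolt's.
- v_bed (a point): Where the bolt's projecting end belongs, carried by the turntable: 75 mm along the turntable's -y from its axis, 92 mm above the bench; y axis along the V. The bolt's end starts within 7 mm of it.
- padlock: Bystander: brass padlock lying flat, body 62 x 52 x 28 mm, shackle to +y. Origin under its body.
- key_tray: Bystander: blue plastic tray 150 x 100 x 45 mm with keys. Origin under its centre.
- file: Bystander: flat file with a wooden handle, 227 mm long along x (-112 to 115 mm), 28 mm wide. Origin on the bench.
Not all that is in view belongs to the job. Leave any black, orange or red look-alike of the bolt alone.

How it is judged:
At the end, for the whole second after the job is handed in: The swivel reads 30 degrees within 2 (0.489 to 0.558 rad); the tab is out (over 12 mm) with the clamp still tight (foot pressed up 1.2 to 3.6 mm); the bolt lies in the V, its end within 15 mm of its place and its axis within 4 degrees of the V; vice and bolt are at rest (value of joint swivel between 0.4887 and 0.5585 rad and value of joint tab above 0.012 m and value of joint foot between 0.0012 and 0.0036 m and distance between bolt_work_end and v_bed below 0.015 m and angle between the y axis of bolt_work_end and the y axis of v_bed, either way round below 0.07 rad and velocity of joint swivel between -0.05 and 0.05 rad/s and linear speed of bolt below 0.02 m/s); the robot touches nothing.
It fails at once if the clamp is screwed on more than about an eighth of a turn after the tab is out (foot pressed up over 3.6 mm) (value of joint foot above 0.0036 m).
It fails at once if the padlock is knocked out of its place (distance of padlock from where it was at the start of the episode above 0.03 m).
It fails at once if the key tray is knocked out of its place (distance of key_tray from where it was at the start of the episode above 0.03 m).
It fails at once if the file is knocked out of its place (distance of file from where it was at the start of the episode above 0.03 m).
It also fails if it takes over 67 s, if anything falls off the work surface, if the arm or the gripper's body presses on something with over 40 N, if the wrist force passes 120 N, or if a joint passes its speed limit or range.

## Robot

A 6-joint arm with a two-finger parallel gripper is mounted at the origin on the work surface. World frame = base frame: x ahead of the robot, y to its left, z up, the work surface at z = 0. Lengths are in m, angles in rad, forces in N, time in s.
With the tool pointing down it reaches from about 0.3 to 0.775 m from the base axis. Payload 14.6 kg.
Tool frame: the origin (TCP) lies on the mounting face of the last link; the fingertips stand 199 mm ahead of it and the grasp point (between the pads) lies 180 mm ahead of it; z points along the fingers, y is the line along which they close (so a half turn about z gives the same grasp; the last joint's range is limited). The gripper opens to 94 mm and grips with 3 to 60 N. Pads are 16 mm wide; open, the fingers measure 119 mm over their backs; the gripper's body (75 mm by 177 mm) begins 78 mm behind the grasp point.
Start: joints at [1.112, 0.3, 1.521, -0, 1.321, -0.067], TCP at [0.21, 0.508, 0.405] pointing down, gripper open.
Joint ranges: [-3.03, 3.03], [-0.79, 2.21], [0.23, 2.52], [-1.04, 4.18], [0, 3.07], [-2.55, 2.55]. Speed limits (rad/s): [2.22, 2.22, 2.57, 3.14, 3.14, 3.14].

## Interface

Orientations are given as [roll, pitch, yaw] about the fixed x, y, z axes, in that order (R = Rz(yaw) Ry(pitch) Rx(roll)).
In Python, from station import telemetry, cams, workorder, finder gives the robot as it stands.
- The arm moves only by the tool jog_arm, never from a script. Its argument "rows" is a list of rows, each an object with "gripper": the finger opening in m, from 0 to 0.094; "slide": the shift along the tool's x, y, z in m, a list of three; "spin": the turn about the tool's z in rad. In form: [{"gripper": gripper, "slide": [tx, ty, tz], "spin": spin}, ...]. A call has 1 to 8 rows; each row is the pose to reach, as a shift and turn from the pose commanded when the call began, along the tool's axes at that moment; what a row does not reach only later rows make up. A row lasts 1/10 s, in which the tool goes at most 50 mm and 8.59 degrees, less where a joint would pass 70% of its speed; a pose out of reach is approached as far as the arm can. A call with a gripper value outside its range is refused whole. The fingers move at their own pace and stop on an object; "squeeze" is the grip in N (left out, the last holds). Time passes only in rows, so rows that repeat a pose let the fingers close. It gives the time, the measured TCP pose, the force, the opening and the grip force at its end, in the units of the state.
- telemetry.get_obs(): the state, without advancing time (a new reading comes with each control period).
- cams.camera(name): name is "scene" or "top" or "wrist"; returns (picture, depth): 384x512x3 uint8, red, green, blue; 384x512 float32, m along the optical axis (not along the pixel's ray), 0 where there is no reading.
- cams.camera_info(name): a dict with "camera_matrix" (3x3 intrinsics, pixels), "R" (3x3) and "t" (3): a world point X has camera coordinates R X + t; the wrist camera has in their place "tool_from_camera" (4x4, takes a point from camera to tool coordinates, whose origin is the TCP and whose axes are the flange's). Camera axes: x right, y down, z forward; pixel columns grow to the right and rows downward; lengths in m; the calibration is good to about 2 mm. A picture is of the moment at which its call begins: read the wrist's pose just before it. camera_info takes no time and is no camera call.
- workorder.hand_in(): hands the job in; it is judged then, once.
Trained networks look in the newest picture that a camera, given by its name, has taken for a name from the list of things; names that differ only in an ending like _2 or _b are one class to them, and where a whole thing is asked for, a point or a joint stands for the part that bears it (a point fixed in the world has none). Each returns a list of dicts, best first, with "confidence" (0 to 1); they miss things now and then, are a little off and sometimes report something else, mostly with a low value. They report only what shows in the picture. A call takes as long as a camera call. They do not tell look-alikes from the thing itself.
- finder.find_in(target, camera): "point" ([x, y, z] in m, in world coordinates, good to about 4 mm: the middle of the surface that is visible of it).
- finder.masks_of(target, camera): "region" (384x512 bool, what is visible of it).
The state is a dict: "time_s": time; "qpos": joint angles; "joint_vel": joint speeds; "tau": joint torques, N m; "ee_pos": TCP position; "eef_rot": TCP orientation; "force": force on the tool from outside, world axes, zero at the start; "moment": the same for the moment, N m; "grip_width": finger opening in m; "grip_force": force on a finger pad.
Only numpy, scipy, OpenCV 4.12 (cv2) and the standard library are available. Lean on these libraries where they do the work, as an engineer would, in place of code of your own. Each camera call takes 0.05 s, during which the arm holds its last target. There are 200 camera calls.

## Working session

There is one attempt and no reset: what is moved stays moved. The work goes in short steps, Python scripts to look and compute and a tool call to move; the robot and the scene stay as the last step left them, time stands still between calls to the robot, and variables do not carry over. Pictures are saved under pics/ and viewed, at most 10 in all, crops included, and the job is handed in when it is done.

Besides the shell and the picture viewer there is one more tool, called after "Emit:" in YAML: its name, and indented under it one key for each argument. jog_arm: Moves the arm, as the interface text tells. Its arguments: {"type":"object","properties":{"rows":{"type":"array","items":{"type":"object","properties":{"gripper":{"type":"number"},"slide":{"type":"array","items":{"type":"number"}},"spin":{"type":"number"}}}},"squeeze":{"type":"number"}},"required":["rows"]}

```bash
mkdir -p pics
cat > h.py <<'E'
import numpy as np, cv2
from station import telemetry, cams, workorder, finder
from scipy.spatial.transform import Rotation as Rn
def pose():
    o=telemetry.get_obs(); T=np.eye(4); T[:3,:3]=Rn.from_euler('xyz',o['eef_rot']).as_matrix(); T[:3,3]=o['ee_pos']; return T,o
def cam2world(name,T=None):
    i=cams.camera_info(name); K=np.array(i['camera_matrix'])
    if name=='wrist': M=T@np.array(i['tool_from_camera'])
    else:
        M=np.eye(4); R=np.array(i['R']); M[:3,:3]=R.T; M[:3,3]=-R.T@np.array(i['t'])
    return K,M
def cloud(name,depth,T=None):
    K,M=cam2world(name,T); v,u=np.mgrid[:depth.shape[0],:depth.shape[1]]
    P=np.stack([(u-K[0,2])/K[0,0]*depth,(v-K[1,2])/K[1,1]*depth,depth],-1)
    return P@M[:3,:3].T+M[:3,3]
E
cat > a.py <<'E'
from h import *
T,o=pose(); print(np.round(o['ee_pos'],3),np.round(o['eef_rot'],3),o['grip_width'],o['time_s'])
ims=[]
for c in ('scene','top'):
    p,d=cams.camera(c); ims.append(p); np.savez(f'{c}0.npz',p=p,d=d)
    for t in ('vice','swivel_handle','t_grip','bolt','index_line','tab','padlock','key_tray','file'):
        try: print(c,t,[(np.round(r['point'],3).tolist(),round(r['confidence'],2)) for r in finder.find_in(t,c)][:3])
        except Exception as e: print(c,t,e)
    K,M=cam2world(c); print(c,M[:3,3].round(3),K[0,0])
    cv2.imwrite(f'pics/{c}0.png',cv2.resize(p[...,::-1],(800,600)))
E
python3 a.py
```

```text
[0.21  0.508 0.404] [-3.14 -0.    2.75] 0.09372266839828869 0.0
scene vice [([0.601, -0.078, 0.039], 0.88)]
scene swivel_handle [([0.595, -0.075, 0.059], 0.91)]
scene t_grip [([0.505, -0.051, 0.206], 0.81)]
scene bolt [([0.547, 0.179, 0.029], 0.9), ([0.36, -0.042, 0.029], 0.83), ([0.571, -0.107, 0.101], 0.8)]
scene index_line [([0.6, -0.08, 0.036], 0.94)]
scene tab [([0.607, -0.33, 0.027], 0.73)]
scene padlock [([0.607, -0.329, 0.028], 0.98)]
scene key_tray [([0.456, -0.398, 0.017], 0.92)]
scene file [([0.532, 0.362, 0.014], 0.85), ([0.573, -0.105, 0.103], 0.72), ([0.507, -0.052, 0.208], 0.25)]
scene [ 1.249 -0.34   1.116] 439.2315681953693
top vice [([0.554, -0.068, 0.037], 0.73), ([0.492, -0.049, 0.209], 0.43)]
top swivel_handle [([0.554, -0.066, 0.048], 0.8), ([0.521, 0.363, 0.016], 0.32)]
top t_grip [([0.492, -0.05, 0.208], 0.77), ([0.556, -0.06, 0.048], 0.74)]
top bolt [([0.555, -0.063, 0.045], 0.66), ([0.795, -0.049, 0.024], 0.65), ([0.532, 0.185, 0.032], 0.61)]
top index_line [([0.551, -0.066, 0.04], 0.95)]
top tab []
top padlock [([0.603, -0.325, 0.025], 0.8), ([0.554, -0.065, 0.044], 0.49)]
top key_tray []
top file [([0.522, 0.358, 0.018], 0.88)]
top [ 0.3   -0.02   1.357] 419.63061996463364
```

View pics/scene0.png

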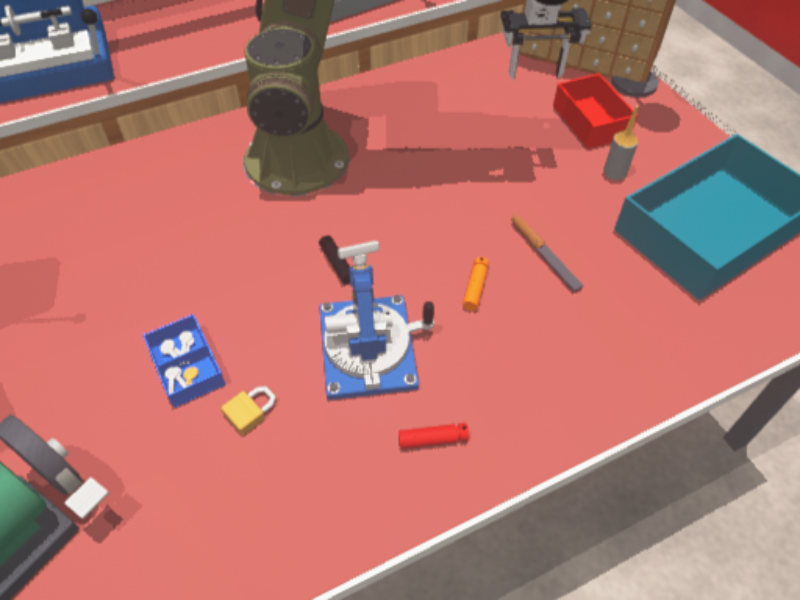

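View pics/top0.png

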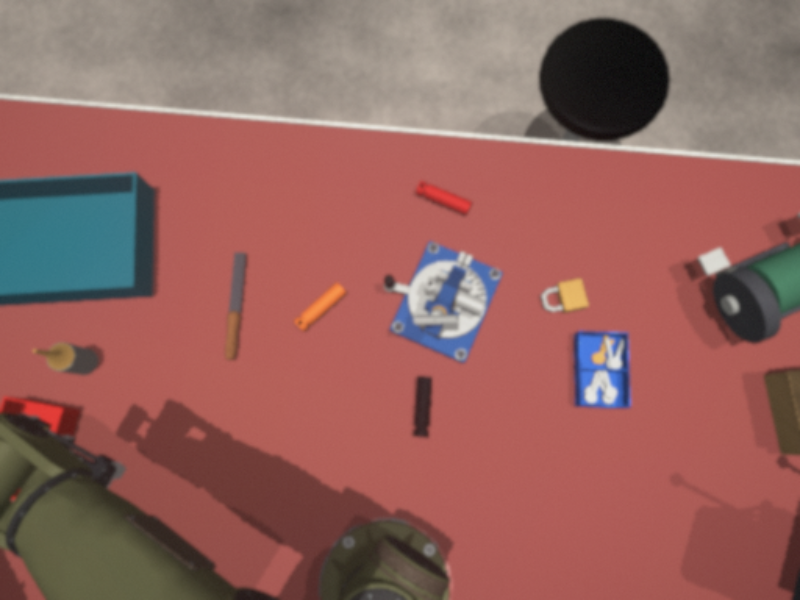

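The scene view shows the vice at about (368,340), with the T bar at (358,249) and the swivel handle at (428,313). The top view shows the turntable centred near (447,300), the index block at (463,258), the T bar at (436,322) and the handle at (390,282). The red, orange and black bolts are look-alikes. Next I'll fit the vice pose from the depth.

```bash
cat > b.py <<'E'
from h import *
from scipy.optimize import least_squares
for c in ('top','scene'):
    z=np.load(c+'0.npz'); p,d=z['p'].astype(int),z['d']; W=cloud(c,d); r,g,b=p[...,0],p[...,1],p[...,2]
    ok=(d>0)&(abs(W[...,0]-.57)<.17)&(abs(W[...,1]+.07)<.18)
    red=(r>g+50)
    print(c,'bench z',np.median(W[ok&red][:,2]).round(4))
    base=ok&~red&(W[...,2]>.012)&(W[...,2]<.03)&(b>r+40)
    P=W[base][:,:2]; rect=cv2.minAreaRect((P*1000).astype(np.float32)); print('base',len(P),rect, np.median(W[base][:,2]))
    m=ok&(W[...,2]>.037)&(W[...,2]<.047)&(abs(r-b)<40)&(r>100)
    P=W[m][:,:2]; 
    # outer boundary circle: convex hull with 80mm radius
    f=least_squares(lambda q:np.where((e:=np.hypot(*(P-q).T)-.08)>0,e*5,0),P.mean(0)); 
    H=cv2.convexHull((P*1000).astype(np.float32))[:,0]/1000
    f2=least_squares(lambda q:np.hypot(*(H-q).T)-.08,P.mean(0),loss='soft_l1',f_scale=.002)
    print('table',len(P),f2.x.round(4), np.median(W[m][:,2]).round(4), np.round(np.percentile(f2.fun,[5,95]),3))
    m=ok&(W[...,2]>.185)
    P=W[m]; q=P.mean(0); u,s,vt=np.linalg.svd(P-q); print('bar',len(P),q.round(4),vt[0].round(3),'extent',np.ptp((P-q)@vt[0]).round(3), vt[2].round(3)); pr=(P-q)@vt[0]; print(' mid',(q+vt[0]*(pr.max()+pr.min())/2).round(4))
    m=ok&(W[...,2]>.05)&(W[...,2]<.11)&(r<70)&(g<70)&(b<70)&(W[...,1]>-.02)
    P=W[m]; print('handle',len(P),np.median(P,0).round(4) if len(P) else '',P.min(0).round(3),P.max(0).round(3))
E
python3 b.py
python3 - <<'E'
import cv2,numpy as np
a=[]
for c,(u,v) in (('scene',(235,205)),('top',(287,190))):
    p=np.load(f'{c}0.npz')['p']; a.append(cv2.resize(p[v-65:v+65,u-45:u+45,::-1],(400,577),interpolation=cv2.INTER_CUBIC))
cv2.imwrite('pics/crop0.png',np.hstack(a))
E
```

```text
top bench z -0.0006
base 943 ((570.5185546875, -74.77713012695312), (166.038330078125, 205.74771118164062), 71.31306457519531) 0.021414159156125878
table 856 [ 0.5712 -0.0759] 0.0416 [-0.002  0.046]
bar 311 [ 0.5174 -0.0586  0.2006] [-0.876  0.427  0.223] extent 0.098 [-0.35  -0.248 -0.903]
 mid [ 0.5222 -0.0609  0.1994]
handle 12 [0.5831 0.0429 0.0895] [0.579 0.039 0.086] [0.591 0.046 0.097]
scene bench z -0.0012
base 992 ((573.05712890625, -76.15736389160156), (167.6848907470703, 212.76307678222656), 71.38462829589844) 0.020632756328949675
table 1003 [ 0.5751 -0.0754] 0.0408 [-0.001  0.023]
bar 319 [ 0.5211 -0.0595  0.1996] [ 0.872 -0.462 -0.163] extent 0.102 [-0.299 -0.239 -0.924]
 mid [ 0.5254 -0.0618  0.1988]
handle 17 [0.5989 0.0386 0.0691] [0.595 0.035 0.052] [0.603 0.047 0.085]
```

View pics/crop0.png

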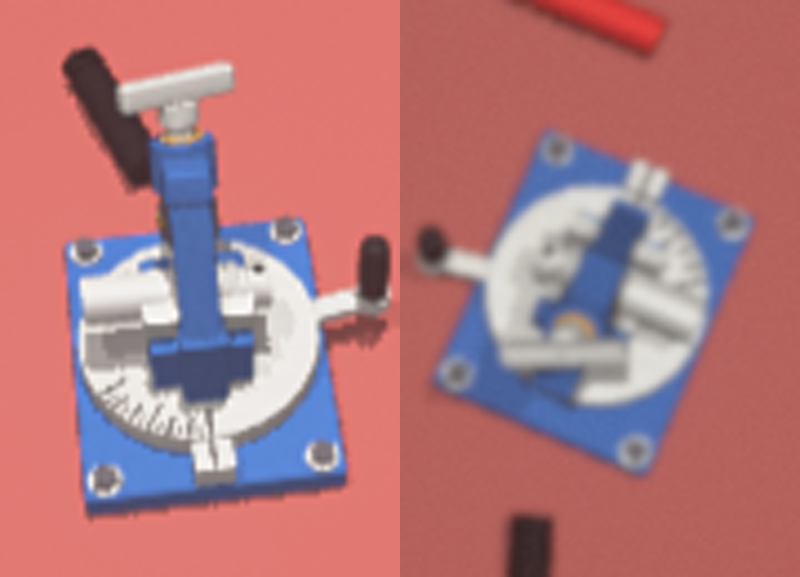

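The crops show the T bar lying roughly across the view, steel and clear of the yoke. In the top crop it runs from (500,355) to (625,370). The vice yaw is about -18.65° and its centre is about (0.572,-0.0755), and the handle and T-grip measurements agree with that. Next I need the bar angle.

```bash
cat >> h.py <<'E'
YAW=np.radians(-18.65); C=np.array([.572,-.0755,0])
S35,C35=np.sin(np.radians(35)),np.cos(np.radians(35))
def frame(sw=0.):  # columns e1,e2,n of the T disc in world; grip centre
    Rz=Rn.from_euler('z',YAW+sw).as_matrix()
    F=Rz@np.array([[C35,0,-S35],[0,1,0],[S35,0,C35]]); return F, C+Rz@np.array([-.077,0,.202])
def barangle(p,W,d,sw=0.):
    F,G=frame(sw); p=p.astype(int); L=(W-G)@F
    m=(d>0)&(np.hypot(L[...,0],L[...,1])<.046)&(L[...,2]>-.004)&(L[...,2]<.02)&(abs(p[...,0]-p[...,2])<45)&(p.sum(-1)>180)
    P=L[m]; (cx,cy),wh,a=cv2.minAreaRect((P[:,:2]*1000).astype(np.float32)); u,s,vt=np.linalg.svd(P[:,:2]-P[:,:2].mean(0))
    v=vt[0]; return len(P),round(float(np.arctan2(-v[1],v[0])%np.pi),3),P.mean(0).round(4),np.round((cx,cy)+wh,1)
E
python3 - <<'E'
from h import *
for c in('top','scene'):
    z=np.load(c+'0.npz'); print(c,barangle(z['p'],cloud(c,z['d']),z['d']))
F,G=frame(); print(G.round(4))
E
```

```text
top (163, 1.113, array([ 0.0015, -0.0018,  0.0068]), array([ 0.3, -1.6, 13.3, 78.5]))
scene (127, 1.116, array([ 0.006 , -0.0016,  0.0025]), array([ 4.3, -1.5, 16.2, 78.8]))
[ 0.499  -0.0509  0.202 ]
```

```bash
cat >> h.py <<'E'
def finger(q,back=0.,r=.030,depth=.010,sw=0.):
    """TCP position and yaw with the closed fingers touching bar end A from behind at turn q"""
    F,G=frame(sw); b=F@[np.cos(q),-np.sin(q),0]; t=F@[-np.sin(q),-np.cos(q),0]; n=F[:,2]
    bh=b[:2]/np.hypot(*b[:2]); p=np.array([bh[1],-bh[0],0])
    ext=.007*abs(t@p)+.009*abs(n@p)+.008
    X=G+r*b-p*(ext+back); X[2]=G[2]+r*b[2]-depth+.199
    return X,np.arctan2(p[1],p[0])
def rel(X,yaw,T):
    y0=np.arctan2(T[1,0],T[0,0]); s=T[:3,:3].T@(X-T[:3,3]); d=-(yaw-y0); return s.round(4),round((d+np.pi)%(2*np.pi)-np.pi,3)
E
python3 - <<'E'
from h import *
T,o=pose()
X,y=finger(1.115,.006); print(X.round(3),y,rel(X+[0,0,.06],y,T))
for q in np.arange(1.1,3.8,.3): X,y=finger(q); print(round(q,2),X.round(3),round(y,2))
E
```

```text
[ 0.525 -0.078  0.399] -3.085239144622209 (array([-0.5155, -0.4219, -0.0539]), np.float64(-0.448))
1.1 [ 0.52  -0.078  0.399] -3.07
1.4 [ 0.512 -0.084  0.394] 2.96
1.7 [ 0.504 -0.086  0.389] 2.71
2.0 [ 0.495 -0.085  0.384] 2.46
2.3 [ 0.487 -0.082  0.38 ] 2.18
2.6 [ 0.479 -0.076  0.376] 1.88
2.9 [ 0.474 -0.066  0.374] 1.54
3.2 [ 0.47  -0.056  0.374] 1.17
3.5 [ 0.469 -0.046  0.375] 0.82
```

Emit:
jog_arm:
  rows:
    - {"gripper":0,"slide":[0,0,-0.054],"spin":0}
    - {"gripper":0,"slide":[-0.04,-0.033,-0.054],"spin":-0.1}
    - {"gripper":0,"slide":[-0.08,-0.065,-0.054],"spin":-0.2}
    - {"gripper":0,"slide":[-0.12,-0.098,-0.054],"spin":-0.3}
    - {"gripper":0,"slide":[-0.16,-0.13,-0.054],"spin":-0.4}
    - {"gripper":0,"slide":[-0.2,-0.163,-0.054],"spin":-0.448}
    - {"gripper":0,"slide":[-0.24,-0.196,-0.054],"spin":-0.448}
    - {"gripper":0,"slide":[-0.28,-0.229,-0.054],"spin":-0.448}

```text
time_s: 1.8
ee_pos: [0.3761, 0.1983, 0.4589]
eef_rot: [3.141, 0.001, -3.085]
force: [0.5, 1.0, 0.4]
grip_width: 0.0334
grip_force: 0.0
```

```bash
python3 -c "
from h import *
T,o=pose();X,y=finger(1.115,.006); print(T[:3,3].round(3),rel(X+[0,0,.06],y,T),o['qpos'].round(2) if hasattr(o['qpos'],'round') else o['qpos'],o['grip_width'])"
```

```text
[0.376 0.198 0.459] (array([-0.1334, -0.2847,  0.0004]), np.float64(0.0)) [ 0.4  -0.03  1.76 -0.    1.4  -1.23] 0.03338054921898479
```

Emit:
jog_arm:
  rows:
    - {"gripper":0,"slide":[-0.021,-0.045,0],"spin":0}
    - {"gripper":0,"slide":[-0.042,-0.09,0],"spin":0}
    - {"gripper":0,"slide":[-0.063,-0.135,0],"spin":0}
    - {"gripper":0,"slide":[-0.084,-0.18,0],"spin":0}
    - {"gripper":0,"slide":[-0.105,-0.225,0],"spin":0}
    - {"gripper":0,"slide":[-0.129,-0.276,0],"spin":0}
    - {"gripper":0,"slide":[-0.129,-0.276,0],"spin":0}
    - {"gripper":0,"slide":[-0.129,-0.276,0],"spin":0}

```text
time_s: 2.6
ee_pos: [0.5203, -0.069, 0.4581]
eef_rot: [3.141, -0.001, -3.087]
force: [-0.3, 0.3, 0.1]
grip_width: 0.0002
grip_force: 0.0
```

```bash
cat > c.py <<'E'
from h import *
T,o=pose();X,y=finger(1.115,.006); print(T[:3,3].round(4),rel(X,y,T),o['grip_width'],o['force'])
p,d=cams.camera('wrist'); W=cloud('wrist',d,T); print(barangle(p,W,d))
F,G=frame(); L=(W-G)@F; m=(d>0)&(np.hypot(L[...,0],L[...,1])<.05)&(abs(L[...,2])<.03); print(m.sum())
cv2.imwrite('pics/w1.png',cv2.resize(p[...,::-1],(640,480)))
E
python3 c.py
```

```text
[ 0.5203 -0.069   0.4581] (array([-0.0046, -0.0098,  0.0595]), np.float64(-0.002)) 0.00017837769162145668 [-0.33404565  0.33753325  0.13529285]
(2168, 1.11, array([ 0.0031, -0.0015,  0.0066]), array([ 0.3,  0.1, 14.5, 78.9]))
2582
```

View pics/w1.png

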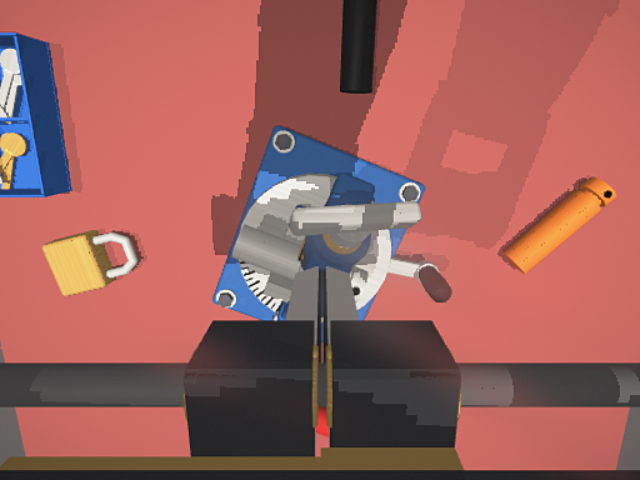

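The wrist view shows the T bar from (295,220) to (420,212), which confirms q≈1.11, and the closed fingers beside it at (322,290). Next I descend behind its -y end.

Emit:
jog_arm:
  rows:
    - {"gripper":0,"slide":[-0.005,-0.01,0.0],"spin":0}
    - {"gripper":0,"slide":[-0.005,-0.01,0.02],"spin":0}
    - {"gripper":0,"slide":[-0.005,-0.01,0.04],"spin":0}
    - {"gripper":0,"slide":[-0.005,-0.01,0.06],"spin":0}
    - {"gripper":0,"slide":[-0.005,-0.01,0.06],"spin":0}
    - {"gripper":0,"slide":[-0.005,-0.01,0.06],"spin":0}

```text
time_s: 3.25
ee_pos: [0.5257, -0.0773, 0.3995]
eef_rot: [-3.141, 0.001, -3.084]
force: [0.3, -0.1, 1.0]
grip_width: 0.0007
grip_force: 0.0
```

```bash
cat > n.py <<'E'
from h import *
import sys
a,b,n=float(sys.argv[1]),float(sys.argv[2]),int(sys.argv[3])
T,o=pose(); print(T[:3,3].round(4),np.round(o['force'],1),round(o['time_s'],2))
for q in np.linspace(a,b,n): X,y=finger(q); s,d=rel(X,y,T); print(round(q,2),s.round(3).tolist(),round(d,2))
E
python3 n.py 1.2 2.0 8
```

```text
[ 0.5257 -0.0773  0.3995] [ 0.3 -0.1  1. ] 3.25
1.2 [0.009, -0.003, 0.002] 0.07
1.31 [0.012, -0.005, 0.004] 0.17
1.43 [0.015, -0.006, 0.006] 0.27
1.54 [0.018, -0.007, 0.008] 0.36
1.66 [0.021, -0.007, 0.01] 0.45
1.77 [0.024, -0.007, 0.012] 0.55
1.89 [0.028, -0.007, 0.014] 0.64
2.0 [0.031, -0.006, 0.016] 0.74
```

Emit:
jog_arm:
  rows:
    - {"gripper":0,"slide":[0.009,-0.003,0.002],"spin":0.07}
    - {"gripper":0,"slide":[0.012,-0.005,0.004],"spin":0.17}
    - {"gripper":0,"slide":[0.015,-0.006,0.006],"spin":0.27}
    - {"gripper":0,"slide":[0.018,-0.007,0.008],"spin":0.36}
    - {"gripper":0,"slide":[0.021,-0.007,0.01],"spin":0.45}
    - {"gripper":0,"slide":[0.024,-0.007,0.012],"spin":0.55}
    - {"gripper":0,"slide":[0.028,-0.007,0.014],"spin":0.64}
    - {"gripper":0,"slide":[0.031,-0.006,0.016],"spin":0.74}

```text
time_s: 4.05
ee_pos: [0.4955, -0.0858, 0.3845]
eef_rot: [3.14, 0.006, 2.454]
force: [9.6, -7.0, -5.8]
grip_width: 0.0005
grip_force: 6.0
```

```bash
cat > s.py <<'E'
from h import *
import sys
T,o=pose()
for c in ('wrist','top','scene'):
    T,o=pose(); p,d=cams.camera(c); np.savez(f'{c}1.npz',p=p,d=d,T=T); print(c,barangle(p,cloud(c,d,T),d))
E
python3 s.py; python3 n.py 2.1 2.9 8
```

```text
wrist (5601, 1.77, array([ 0.0032, -0.0043,  0.0075]), array([ 0.8, -3.6, 45.8, 80.8]))
top (35, 1.877, array([0.0043, 0.0084, 0.0074]), array([ 2.7,  6.5, 62.5, 14.2]))
scene (133, 1.459, array([ 0.0134, -0.0025,  0.003 ]), array([10.9, -3.8, 38.9, 78.4]))
[ 0.4954 -0.0857  0.3843] [ 7.9 -4.8 -5.8] 4.2
2.1 [0.003, -0.001, 0.002] 0.09
2.21 [0.006, -0.002, 0.004] 0.19
2.33 [0.01, -0.002, 0.005] 0.3
2.44 [0.014, -0.003, 0.006] 0.41
2.56 [0.017, -0.002, 0.008] 0.53
2.67 [0.021, -0.002, 0.008] 0.66
2.79 [0.025, -0.001, 0.009] 0.79
2.9 [0.029, 0.001, 0.01] 0.92
```

Emit:
jog_arm:
  rows:
    - {"gripper":0,"slide":[0.003,-0.001,0.002],"spin":0.09}
    - {"gripper":0,"slide":[0.006,-0.002,0.004],"spin":0.19}
    - {"gripper":0,"slide":[0.01,-0.002,0.005],"spin":0.3}
    - {"gripper":0,"slide":[0.014,-0.003,0.006],"spin":0.41}
    - {"gripper":0,"slide":[0.017,-0.002,0.008],"spin":0.53}
    - {"gripper":0,"slide":[0.021,-0.002,0.008],"spin":0.66}
    - {"gripper":0,"slide":[0.025,-0.001,0.009],"spin":0.79}
    - {"gripper":0,"slide":[0.029,0.001,0.01],"spin":0.92}

```text
time_s: 5.0
ee_pos: [0.4733, -0.067, 0.3738]
eef_rot: [3.139, 0.003, 1.532]
force: [2.7, -11.2, -6.9]
grip_width: 0.0005
grip_force: 5.3
```

```bash
python3 s.py; python3 n.py 2.98 3.4 6
python3 - <<'E'
import cv2,numpy as np
a=[]
for c,(u,v) in (('scene',(232,195)),('top',(287,190))):
    p=np.load(f'{c}1.npz')['p']; a.append(cv2.resize(p[v-65:v+65,u-45:u+45,::-1],(400,577),interpolation=cv2.INTER_CUBIC))
cv2.imwrite('pics/crop1.png',np.hstack(a))
E
```

```text
wrist (5621, 2.772, array([0.003 , 0.0009, 0.0076]), array([ 0.5, -2.6, 81.3, 20.9]))
top (0, 0.0, array([nan, nan, nan]), array([0., 0., 0., 0.]))
scene (41, 2.596, array([0.0283, 0.0037, 0.0028]), array([ 8.3, -8.9, 78.3, 15.3]))
[ 0.4733 -0.0667  0.3739] [ 0.4 -7.4 -5. ] 5.15
2.98 [0.003, -0.001, -0.0] 0.1
3.06 [0.006, -0.002, -0.0] 0.2
3.15 [0.01, -0.003, 0.0] 0.3
3.23 [0.012, -0.004, -0.0] 0.4
3.32 [0.015, -0.004, -0.0] 0.5
3.4 [0.017, -0.005, -0.001] 0.6h.py:24: RuntimeWarning: Mean of empty slice.
  P=L[m]; (cx,cy),wh,a=cv2.minAreaRect((P[:,:2]*1000).astype(np.float32)); u,s,vt=np.linalg.svd(P[:,:2]-P[:,:2].mean(0))
  ret = um.true_divide(
h.py:25: RuntimeWarning: Mean of empty slice.
  v=vt[0]; return len(P),round(float(np.arctan2(-v[1],v[0])%np.pi),3),P.mean(0).round(4),np.round((cx,cy)+wh,1)
```

View pics/crop1.png

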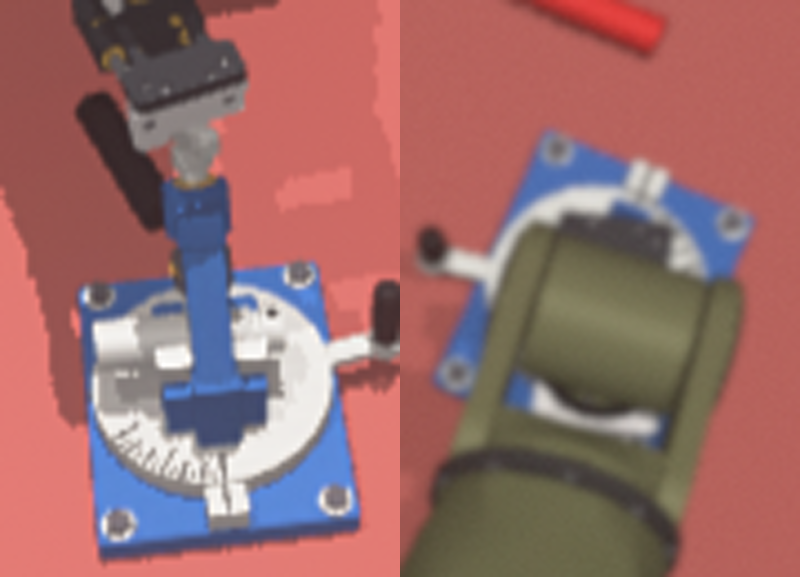

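The scene crop shows the bar now close to the lean plane at (195,150) and the swivel still at 0. The dark collar is beside the yoke at (178,268), and no tab is out yet. I'll add a tab detector and continue.

```bash
cat > s.py <<'E'
from h import *
import sys
sw=float(sys.argv[1]) if len(sys.argv)>1 else 0.
F,G=frame(sw)
for c in ('wrist','scene'):
    T,o=pose(); p,d=cams.camera(c); np.savez(f'{c}1.npz',p=p,d=d,T=T); W=cloud(c,d,T); L=(W-G)@F; q=p.astype(int)
    far=np.hypot(W[...,0]-T[0,3],W[...,1]-T[1,3])>.02
    m=(d>0)&far&(np.hypot(L[...,0],L[...,1])<.045)&(L[...,2]>.004)&(L[...,2]<.013)&(abs(q[...,0]-q[...,2])<45)&(q.sum(-1)>150)
    P=L[m][:,:2]
    if len(P)>15:
        v=np.linalg.svd(P-P.mean(0))[2][0]; print(c,'bar',len(P),P.mean(0).round(4),round(float(np.arctan2(-v[1],v[0])%np.pi),3))
    br=(q[...,0]>q[...,2]+35)&(q[...,1]>q[...,2]+15)
    m=(d>0)&br&(L[...,2]<-.04)&(L[...,2]>-.12)&(abs(L[...,0])<.03)&(abs(L[...,1])<.06)
    P=L[m]; print(c,'brass',len(P),P.min(0).round(3) if len(P) else '',P.max(0).round(3) if len(P) else '')
E
python3 s.py; python3 n.py 2.98 3.3 5
```

```text
wrist bar 3749 [0.0105 0.0049] 2.915
wrist brass 0  
scene bar 16 [0.0288 0.0059] 2.802
scene brass 5 [-0.002 -0.021 -0.088] [ 0.011 -0.018 -0.085]
[ 0.4733 -0.0667  0.3738] [ 2.1 -7.1 -4.7] 5.25
2.98 [0.003, -0.001, -0.0] 0.1
3.06 [0.006, -0.002, -0.0] 0.19
3.14 [0.009, -0.003, 0.0] 0.29
3.22 [0.012, -0.003, -0.0] 0.39
3.3 [0.014, -0.004, -0.0] 0.48
```

Emit:
jog_arm:
  rows:
    - {"gripper":0,"slide":[0.003,-0.001,0],"spin":0.1}
    - {"gripper":0,"slide":[0.006,-0.002,0],"spin":0.19}
    - {"gripper":0,"slide":[0.009,-0.003,0],"spin":0.29}
    - {"gripper":0,"slide":[0.012,-0.003,0],"spin":0.39}
    - {"gripper":0,"slide":[0.014,-0.004,0],"spin":0.48}
    - {"gripper":0,"slide":[0.014,-0.004,0],"spin":0.48}

```text
time_s: 5.85
ee_pos: [0.4694, -0.0525, 0.3734]
eef_rot: [3.141, 0.002, 1.055]
force: [-2.5, -7.4, -6.9]
grip_width: 0.0003
grip_force: 3.9
```

```bash
python3 s.py; python3 n.py 3.3 3.8 6
```

```text
wrist bar 3359 [0.0128 0.0009] 0.201
wrist brass 0  
scene brass 6 [-0.009 -0.021 -0.09 ] [ 0.013 -0.017 -0.085]
[ 0.4695 -0.0526  0.3734] [-3.4 -7.7 -6.5] 5.95
3.3 [0.0, 0.0, -0.001] 0.0
3.4 [0.003, -0.002, -0.001] 0.12
3.5 [0.006, -0.004, -0.002] 0.24
3.6 [0.009, -0.005, -0.002] 0.36
3.7 [0.012, -0.006, -0.003] 0.46
3.8 [0.015, -0.007, -0.004] 0.57
```

Emit:
jog_arm:
  rows:
    - {"gripper":0,"slide":[0.003,-0.002,-0.001],"spin":0.12}
    - {"gripper":0,"slide":[0.006,-0.004,-0.002],"spin":0.24}
    - {"gripper":0,"slide":[0.006,-0.004,-0.002],"spin":0.24}

```text
time_s: 6.25
ee_pos: [0.4687, -0.0452, 0.3752]
eef_rot: [3.141, 0.002, 0.814]
force: [-5.4, -8.3, -6.1]
grip_width: 0.0008
grip_force: 4.6
```

```bash
python3 s.py; python3 n.py 3.5 3.9 5
```

```text
wrist bar 3218 [ 0.0118 -0.0012] 0.414
wrist brass 0  
scene bar 34 [ 0.0139 -0.0022] 0.428
scene brass 6 [-0.01  -0.021 -0.092] [ 0.013 -0.018 -0.087]
[ 0.4688 -0.0454  0.3752] [-6.1 -6.7 -6. ] 6.35
3.5 [-0.0, 0.0, 0.0] 0.0
3.6 [0.002, -0.002, -0.0] 0.12
3.7 [0.005, -0.004, -0.001] 0.22
3.8 [0.008, -0.005, -0.002] 0.33
3.9 [0.012, -0.006, -0.003] 0.43
```

Emit:
jog_arm:
  rows:
    - {"gripper":0,"slide":[0.002,-0.002,0],"spin":0.12}
    - {"gripper":0,"slide":[0.002,-0.002,0],"spin":0.12}

```text
time_s: 6.55
ee_pos: [0.4687, -0.0424, 0.3755]
eef_rot: [3.141, 0.002, 0.694]
force: [-5.2, -6.0, -3.7]
grip_width: 0.0004
grip_force: 4.3
```

```bash
python3 s.py; python3 n.py 3.6 4.0 5
```

```text
wrist bar 3181 [ 0.0113 -0.002 ] 0.497
wrist brass 0  
scene bar 36 [ 0.013  -0.0028] 0.508
scene brass 8 [-0.001 -0.024 -0.091] [ 0.012 -0.018 -0.087]
[ 0.4687 -0.0425  0.3755] [-6.8 -6.1 -3.2] 6.65
3.6 [0.0, 0.0, -0.0] -0.0
3.7 [0.003, -0.002, -0.001] 0.1
3.8 [0.006, -0.004, -0.002] 0.21
3.9 [0.009, -0.006, -0.003] 0.31
4.0 [0.012, -0.007, -0.004] 0.41
```

Emit:
jog_arm:
  rows:
    - {"gripper":0,"slide":[0.003,-0.002,-0.001],"spin":0.1}
    - {"gripper":0,"slide":[0.003,-0.002,-0.001],"spin":0.1}

```text
time_s: 6.85
ee_pos: [0.4697, -0.0389, 0.3763]
eef_rot: [3.141, 0.003, 0.595]
force: [-7.0, -7.9, -4.7]
grip_width: 0.0003
grip_force: 4.8
```

```bash
python3 s.py; python3 n.py 3.7 4.0 4
python3 - <<'E'
import cv2,numpy as np
u,v=232,200
p=np.load('scene1.npz')['p']; cv2.imwrite('pics/crop2.png',cv2.resize(p[v-45:v+45,u-45:u+45,::-1],(600,600),interpolation=cv2.INTER_CUBIC))
E
```

```text
wrist bar 3101 [ 0.0106 -0.0028] 0.608
wrist brass 28 [-0.007 -0.035 -0.088] [ 0.01  -0.034 -0.086]
scene bar 40 [ 0.0124 -0.0041] 0.597
scene brass 20 [-0.005 -0.035 -0.091] [ 0.015 -0.018 -0.087]
[ 0.4696 -0.039   0.3763] [-6.6 -6.6 -4.5] 6.95
3.7 [0.0, 0.0, -0.0] 0.0
3.8 [0.003, -0.002, -0.001] 0.11
3.9 [0.006, -0.004, -0.002] 0.21
4.0 [0.008, -0.006, -0.004] 0.31
```

View pics/crop2.png

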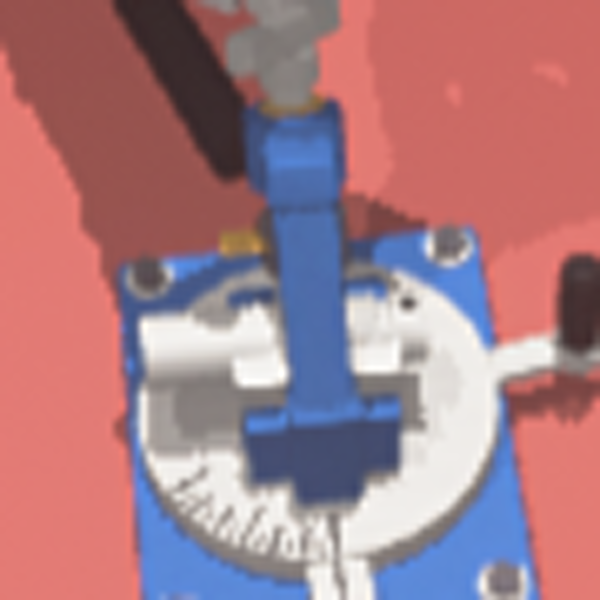

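The crop shows the brass tab popped out at (240,243), so tightening stops here. Next I back off, lift and plan the handle.

Emit:
jog_arm:
  rows:
    - {"gripper":0,"slide":[-0.008,0,-0.002],"spin":0}
    - {"gripper":0,"slide":[-0.016,0,-0.004],"spin":0}
    - {"gripper":0,"slide":[-0.016,0,-0.04],"spin":0}
    - {"gripper":0,"slide":[-0.016,0,-0.08],"spin":0}
    - {"gripper":0.05,"slide":[-0.016,0,-0.11],"spin":-0.1}
    - {"gripper":0.05,"slide":[-0.016,0,-0.11],"spin":-0.2}
    - {"gripper":0.05,"slide":[-0.016,0,-0.11],"spin":-0.3}
    - {"gripper":0.05,"slide":[-0.016,0,-0.11],"spin":-0.4}

```text
time_s: 7.75
ee_pos: [0.4561, -0.0479, 0.4869]
eef_rot: [3.14, -0.001, 1.002]
force: [-0.4, -0.5, 0.1]
grip_width: 0.0287
grip_force: 0.0
```

```bash
cat > g.py <<'E'
from h import *
print(np.array(cams.camera_info('wrist')['tool_from_camera']).round(3).tolist())
T,o=pose(); p,d=cams.camera('wrist'); W=cloud('wrist',d,T); q=p.astype(int)
m=(d>0)&(W[...,2]>.045)&(W[...,2]<.11)&(q.max(-1)<90)&(np.hypot(W[...,0]-.59,W[...,1]-.045)<.04)
P=W[m]; t=P[P[:,2]>P[:,2].max()-.006] if len(P) else P; print('handle',len(P),t.mean(0).round(4) if len(P) else '',P.max(0).round(3) if len(P) else '')
p,d=cams.camera('scene'); print(finder.find_in('swivel_handle','scene')[:2]); print(barangle(p,cloud('scene',d),d))
H=C+.122*np.array([np.cos(YAW+np.radians(100)),np.sin(YAW+np.radians(100)),0]); print(H.round(4),T[:3,3].round(4))
print(rel(H+[0,0,.35],YAW+np.radians(100),T))
E
python3 g.py
```

```text
[[0.001, -0.968, -0.249, 0.072], [1.0, 0.001, 0.0, 0.001], [-0.0, -0.249, 0.968, 0.02], [0.0, 0.0, 0.0, 1.0]]
handle 428 [0.5897 0.0453 0.0922] [0.599 0.055 0.095]
[{'point': [0.5953, -0.0751, 0.0539], 'confidence': 0.96}, {'point': [0.5328, 0.3604, 0.0147], 'confidence': 0.45}]
(88, 0.605, array([ 0.0096, -0.0008,  0.0028]), array([ 4.2,  1.7, 12.1, 78.8]))
[0.5903 0.0451 0.    ] [ 0.4561 -0.0479  0.4869]
(array([0.1505, 0.0627, 0.1371]), np.float64(-0.418))
```

Emit:
jog_arm:
  rows:
    - {"gripper":0.06,"slide":[0.038,0.016,0],"spin":-0.1}
    - {"gripper":0.06,"slide":[0.076,0.032,0],"spin":-0.2}
    - {"gripper":0.06,"slide":[0.114,0.048,0],"spin":-0.3}
    - {"gripper":0.06,"slide":[0.15,0.063,0],"spin":-0.418}
    - {"gripper":0.06,"slide":[0.15,0.063,0.04],"spin":-0.418}
    - {"gripper":0.06,"slide":[0.15,0.063,0.08],"spin":-0.418}
    - {"gripper":0.06,"slide":[0.15,0.063,0.12],"spin":-0.418}
    - {"gripper":0.06,"slide":[0.15,0.063,0.137],"spin":-0.418}

```text
time_s: 8.7
ee_pos: [0.5905, 0.044, 0.3452]
eef_rot: [-3.137, 0.001, 1.413]
force: [-0.7, 0.4, -0.3]
grip_width: 0.06
grip_force: 0.0
```

```bash
cat > k.py <<'E'
from h import *
import sys
T,o=pose(); print(T[:3,3].round(4),np.round(o['force'],1),o['grip_width'],o['time_s'])
for a in map(float,sys.argv[1:]):
    th=YAW+np.radians(100)+a; H=C+.122*np.array([np.cos(th),np.sin(th),0]); s,d=rel(H+[0,0,.248],th,T); print(a,s.round(3).tolist(),d)
E
python3 k.py 0
```

```text
[0.5905 0.044  0.3452] [-0.7  0.4 -0.3] 0.060025580981842255 8.7
0.0 [0.001, 0.0, 0.097] -0.007
```

Emit:
jog_arm:
  rows:
    - {"gripper":0.06,"slide":[0.001,0,0.03],"spin":0}
    - {"gripper":0.06,"slide":[0.001,0,0.06],"spin":0}
    - {"gripper":0.06,"slide":[0.001,0,0.097],"spin":0}
    - {"gripper":0.06,"slide":[0.001,0,0.097],"spin":0}
    - {"gripper":0.015,"slide":[0.001,0,0.097],"spin":0}
    - {"gripper":0.015,"slide":[0.001,0,0.097],"spin":0}
    - {"gripper":0.015,"slide":[0.001,0,0.097],"spin":0}
    - {"gripper":0.015,"slide":[0.001,0,0.097],"spin":0}
  squeeze: 20

```text
time_s: 9.5
ee_pos: [0.5914, 0.0451, 0.253]
eef_rot: [3.14, -0.0, 1.416]
force: [0.7, 0.4, 0.3]
grip_width: 0.0314
grip_force: 0.0
```

```bash
python3 k.py 0 0.065 0.13 0.195 0.26 0.325 0.39 0.455 0.524
```

```text
[0.5914 0.0451 0.253 ] [0.7 0.4 0.3] 0.03136902053121909 9.5
0.0 [-0.0, -0.001, 0.005] -0.004
0.065 [-0.0, -0.009, 0.005] -0.069
0.13 [-0.001, -0.017, 0.005] -0.134
0.195 [-0.002, -0.025, 0.005] -0.199
0.26 [-0.004, -0.032, 0.005] -0.264
0.325 [-0.007, -0.04, 0.005] -0.329
0.39 [-0.01, -0.047, 0.005] -0.394
0.455 [-0.013, -0.055, 0.005] -0.459
0.524 [-0.017, -0.062, 0.005] -0.528
```

Emit:
jog_arm:
  rows:
    - {"gripper":0.015,"slide":[0,0,0.003],"spin":0}
    - {"gripper":0.015,"slide":[0,0,0.003],"spin":0}
    - {"gripper":0.015,"slide":[0,0,0.003],"spin":0}
    - {"gripper":0.015,"slide":[0,0,0.003],"spin":0}
  squeeze: 20

```text
time_s: 9.9
ee_pos: [0.5905, 0.0453, 0.2488]
eef_rot: [-3.138, 0.0, 1.416]
force: [-13.7, 2.0, 9.8]
grip_width: 0.0214
grip_force: 20.0
```

```bash
python3 k.py 0 0.26
```

```text
[0.5905 0.0453 0.2488] [-13.7   2.    9.8] 0.021362318600542645 9.9
0.0 [-0.0, -0.0, 0.001] -0.004
0.26 [-0.004, -0.032, 0.001] -0.264
```

Emit:
jog_arm:
  rows:
    - {"gripper":0.015,"slide":[0,-0.008,0],"spin":-0.065}
    - {"gripper":0.015,"slide":[-0.001,-0.016,0],"spin":-0.13}
    - {"gripper":0.015,"slide":[-0.002,-0.024,0],"spin":-0.195}
    - {"gripper":0.015,"slide":[-0.004,-0.032,0],"spin":-0.26}
    - {"gripper":0.015,"slide":[-0.006,-0.039,0],"spin":-0.325}
    - {"gripper":0.015,"slide":[-0.009,-0.047,0],"spin":-0.39}
    - {"gripper":0.015,"slide":[-0.012,-0.054,0],"spin":-0.455}
    - {"gripper":0.015,"slide":[-0.012,-0.054,0],"spin":-0.455}
  squeeze: 25

```text
time_s: 10.7
ee_pos: [0.5359, 0.0414, 0.2489]
eef_rot: [3.14, 0.001, 1.873]
force: [3.6, -1.0, -2.0]
grip_width: 0.021
grip_force: 25.0
```

View pics/m.png

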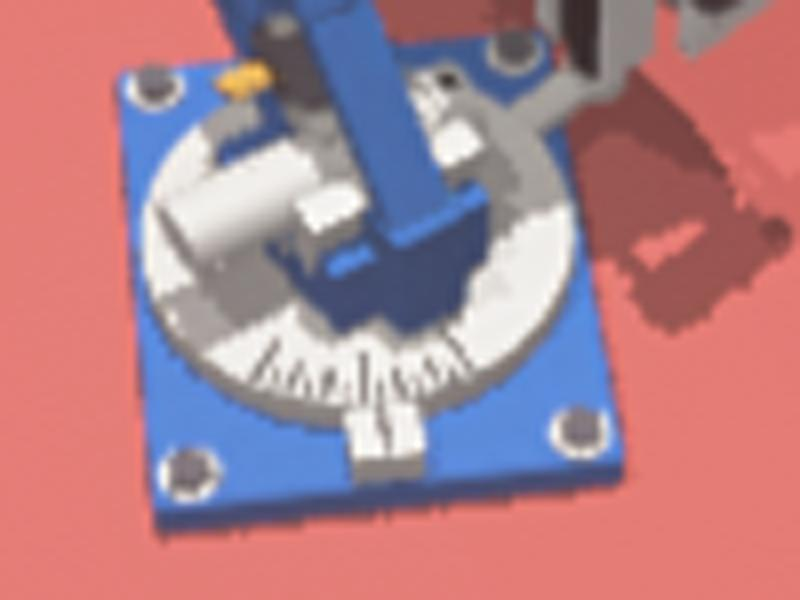

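The crop shows the longest mark (30) at (365,375), just short of the index line at (385,430). That puts the swivel at about 26°, so the last few degrees remain.

Emit:
jog_arm:
  rows:
    - {"gripper":0.015,"slide":[0,-0.004,0],"spin":-0.035}
    - {"gripper":0.015,"slide":[-0.001,-0.009,0],"spin":-0.073}
    - {"gripper":0.015,"slide":[-0.001,-0.009,0],"spin":-0.073}
    - {"gripper":0.015,"slide":[-0.001,-0.009,0],"spin":-0.073}
  squeeze: 25

```text
time_s: 11.15
ee_pos: [0.5279, 0.0384, 0.2489]
eef_rot: [3.14, -0.0, 1.943]
force: [4.0, 5.1, -1.2]
grip_width: 0.0207
grip_force: 25.0
```

```bash
cat > u.py <<'E'
from h import *
T,o=pose(); p,d=cams.camera('scene'); np.savez('scene3.npz',p=p,d=d); g=cv2.cvtColor(p,cv2.COLOR_RGB2GRAY).astype(np.float32)
v=T[:2,3]-C[:2]; print('sw by tcp',np.arctan2(v[1],v[0])-YAW-np.radians(100))
i=cams.camera_info('scene'); K=np.array(i['camera_matrix']);R=np.array(i['R']);t=np.array(i['t'])
A=np.radians(np.arange(-40,40,.25))
def prof(r):
    X=np.stack([C[0]+r*np.cos(YAW+A),C[1]+r*np.sin(YAW+A),np.full_like(A,.042)],-1)@R.T+t
    uv=X@K.T; uv=(uv[:,:2]/uv[:,2:]).astype(np.float32); return cv2.remap(g,uv[None],None,cv2.INTER_LINEAR)[0]
from scipy.signal import find_peaks
for nm,rs in (('edge',(.074,.076,.078)),('mid10',(.066,.068,.070)),('long',(.061,.062,.063)),('index',(.084,.087,.09,.093))):
    f=np.mean([prof(r) for r in rs],0); k=find_peaks(-f,prominence=8)[0]; print(nm,[(float(np.degrees(A[j]).round(1)),int(f[j])) for j in k])
un=np.stack([prof(r) for r in np.arange(.05,.1,.0005)]); cv2.imwrite('pics/un.png',cv2.resize(un,(800,300)))
E
python3 u.py
```

```text
sw by tcp 0.520055922222481
edge [(-30.2, 169), (-25.5, 195), (-20.0, 169), (-15.2, 173), (-10.8, 162), (-4.5, 206), (0.0, 155), (4.2, 171), (9.5, 174), (13.8, 198), (19.8, 158), (24.2, 183), (29.2, 172)]
mid10 [(-30.8, 174), (-20.8, 172), (-11.2, 191), (0.0, 163), (9.8, 185), (18.8, 185), (29.5, 179)]
long [(-31.0, 174), (-1.2, 160), (15.0, 214), (20.8, 216), (29.8, 150)]
index [(-15.5, 125), (-0.8, 162), (15.0, 118)][ WARN:0@3.775] global loadsave.cpp:1063 imwrite_ Unsupported depth image for selected encoder is fallbacked to CV_8U.
```

View pics/un.png

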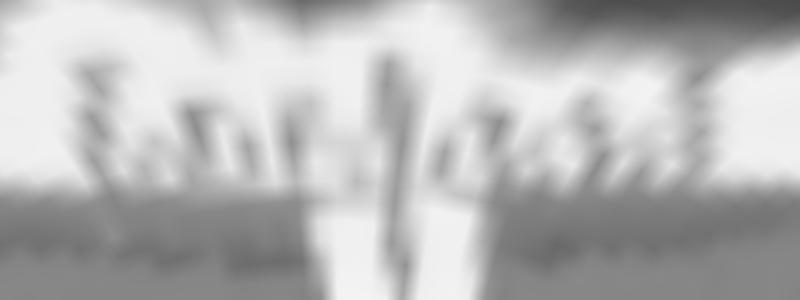

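The unwrapped scale shows the 30 mark (column ~395) running straight into the index line (~395), within about 0.5°. Next I release, retreat upward and verify.

Emit:
jog_arm:
  rows:
    - {"gripper":0.06,"slide":[0,0,0],"spin":0}
    - {"gripper":0.06,"slide":[0,0,0],"spin":0}
    - {"gripper":0.06,"slide":[0,0,0],"spin":0}
    - {"gripper":0.06,"slide":[0,0,-0.03],"spin":0}
    - {"gripper":0.06,"slide":[0,0,-0.07],"spin":0}
    - {"gripper":0.06,"slide":[0,0,-0.11],"spin":0}
    - {"gripper":0.06,"slide":[0,0,-0.15],"spin":0}
    - {"gripper":0.06,"slide":[0,0,-0.2],"spin":0}

```text
time_s: 12.0
ee_pos: [0.5273, 0.0378, 0.4495]
eef_rot: [-3.14, -0.001, 1.944]
force: [0.4, 0.1, 0.6]
grip_width: 0.0599
grip_force: 0.0
```

Emit:
jog_arm:
  rows:
    - {"gripper":0.06,"slide":[0.04,0,-0.02],"spin":0}
    - {"gripper":0.06,"slide":[0.08,0,-0.02],"spin":0}
    - {"gripper":0.06,"slide":[0.1,0,-0.02],"spin":0}
    - {"gripper":0.06,"slide":[0.1,0,-0.02],"spin":0}

```text
time_s: 12.4
ee_pos: [0.4904, 0.1327, 0.4689]
eef_rot: [3.141, -0.0, 1.946]
force: [-0.1, 0.1, -0.5]
grip_width: 0.0595
grip_force: 0.0
```

```bash
python3 u.py 2>/dev/null; python3 s.py 0.524; U=240 V=210 python3 m.py; python3 -c "
from h import *
p,d=cams.camera('top'); W=cloud('top',d); print(finder.find_in('padlock','scene')[:1],finder.find_in('file','top')[:1])
print(pose()[1]['force'],pose()[0][:3,3])"
```

```text
sw by tcp 0.5244774270560473
edge [(-30.2, 169), (-25.5, 194), (-20.0, 169), (-15.2, 173), (-10.8, 161), (-4.5, 206), (0.0, 155), (4.2, 171), (9.5, 174), (13.8, 198), (19.8, 158), (24.2, 184), (29.2, 172)]
mid10 [(-30.8, 173), (-20.8, 172), (-11.2, 190), (0.0, 162), (9.8, 184), (18.8, 185), (29.5, 179)]
long [(-31.0, 174), (-1.2, 159), (15.0, 213), (20.8, 216), (29.8, 150)]
index [(-15.5, 125), (-0.8, 161), (15.0, 118)]
wrist brass 0  
scene bar 47 [ 0.0059 -0.0022] 0.581
scene brass 28 [-0.01  -0.036 -0.096] [ 0.014 -0.018 -0.086]
sw by tcp 0.5235247467278505 0.22108395307927742
bolt 413 [ 0.015 -0.022] 0.43828477355749307
[{'point': [0.606, -0.3273, 0.0293], 'confidence': 0.7}] [{'point': [0.5194, 0.3571, 0.0125], 'confidence': 0.71}]
[-0.16148687 -0.35999344  0.13018764] [0.49159952 0.1302714  0.46847903]
```

View pics/m.png

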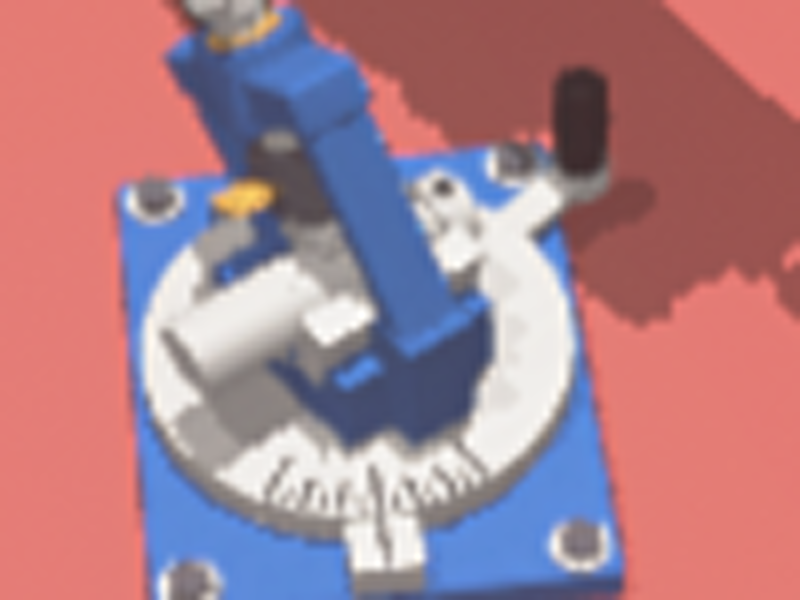

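The picture shows the long 30 mark (375,480) in line with the index line (385,540), the tab out at (243,197), the bolt in its V and the gripper clear. I'm handing it in.

```bash
python3 -c "
from h import *
print(workorder.hand_in())"
```

```text
the job is handed in; nothing more can be done
None
```

The job is handed in, with no verdict returned: my last images showed the vice at 30° (to about 0.5°), the tab out and no further tightening, the bolt in its V, the padlock and file in place (key tray not re-checked), and the arm clear.

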